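Close a covered button in the two-station hand press

ROBOT

A 6-joint arm with a two-finger parallel gripper is mounted at the origin on the work surface. World frame = base frame: x ahead of the robot, y to its left, z up, the work surface at z = 0. Lengths are in mm, angles in rad, forces in N, time in s.
With the tool pointing down it reaches from about 275 to 850 mm from the base axis. Payload 19 kg.
Tool frame: the origin (TCP) lies on the mounting face of the last link; the fingertips stand 173 mm ahead of it and the grasp point (between the pads) lies 155 mm ahead of it (arm.finger_overhang is the distance from the TCP to the fingertips, in mm); z points along the fingers, y is the line along which they close (so a half turn about z gives the same grasp; the last joint's range is limited). The gripper opens to 85 mm and grips with 20 to 120 N. Pads are 22 mm wide; open, the fingers measure 114 mm over their backs; the gripper's body (76 mm by 85 mm) begins 54 mm behind the grasp point. The pads swing forward as they close: fully open they stand 13 mm farther back than shut.
Start: joints at [-1.321, 0.15, 1.437, -0, 1.554, -0.134], TCP at [215.284, -533.165, 404.667] pointing down, gripper open.
Joint ranges: [-2.8, 2.8], [-0.68, 2.1], [0.12, 2.68], [-1.39, 4.53], [0.16, 2.79], [-2.81, 2.81]. Speed limits (rad/s): [1.89, 1.89, 2.22, 3.01, 3.01, 3.01].

INTERFACE

Orientations are given as a rotation vector (axis times angle).
In Python, from plant import arm gives the robot as it stands.
- The arm moves only by the tool drive_tool, never from a script. Its argument "moves" is a list that holds one entry, the list of rows, each a list of 5 numbers: the opening, from -1 (shut) to 1 (fully open), then the shift along the tool's x, y, z normalised to -1 to 1, where 1 is 0.12 m, then the turn about the tool's z normalised to -1 to 1, where 1 is 2 rad. In form: [[[grip, x, y, z, yaw], ...]]. A call has 1 to 20 rows; each row is the pose to reach, as a shift and turn from the pose commanded when the call began, along the tool's axes at that moment; what a row does not reach only later rows make up. A row lasts 1/8 s, in which the tool goes at most 62.5 mm and 10.7 degrees, less where a joint would pass 70% of its speed; a pose out of reach is approached as far as the arm can. A call with a number of a shift or a turn outside -1 to 1 is refused whole. A call with a gripper value outside its range is refused whole. The fingers move at their own pace and stop on an object; "grip_force" is the grip in N (left out, the last holds). Time passes only in rows, so rows that repeat a pose let the fingers close. It gives the time, the measured TCP pose, the force, the opening and the grip force at its end, in the units of the state.
- arm.observe(): the state, without advancing time (a new reading comes with each control period).
- arm.camera(name): name is "scene" or "top"; returns the picture (400x640x3 uint8, red, green, blue); there is no depth.
- arm.camera_info(name): a dict with "intrinsics" (3x3 intrinsics, pixels), "k1" (the pictures are not rectified: a ray, as slopes to the right and down, at radius r is drawn at 1 + k1 r^2 times it, then the intrinsics apply), "xyz" and "rotation" of the camera in the world. Camera axes: x right, y down, z forward; pixel columns grow to the right and rows downward; lengths in mm; the calibration is good to about 2 mm. A picture is of the moment at which its call begins. camera_info takes no time and is no camera call.
- arm.finish_job(): hands the job in; it is judged then, once.
The state is a dict: "time": time; "qpos": joint angles; "joint_velocities": joint speeds; "effort": joint torques, N m; "tool_pos": TCP position; "ee_rot": TCP orientation; "contact_force": force on the tool from outside, world axes, zero at the start; "wrist_torque": the same for the moment, N m; "finger_gap": opening from 0.0 (shut) to 1.0 (fully open); "finger_force": force on a finger pad.
Only numpy, scipy, OpenCV 4.12 (cv2) and the standard library are available. Lean on these libraries where they do the work, as an engineer would, in place of code of your own. Each camera call takes 0.05 s, during which the arm holds its last target. There are 200 camera calls.

TASK

With the fingertips, push the sliding die shuttle of the green button press across by its end plate until it is fully home against its stop, so that the die with the blue button stands under the ram (not the empty die). Then press the red-ball lever firmly down until the ram closes on the button and goes no further, keep it pressed for a moment, and let the lever come all the way back up. Leave both dies untouched in their seats and everything else on the bench where it is.

Things in the scene. Friction and masses are not known exactly. Their poses are not given: they have to be found in the camera images.
- press: Green hand press, fixed. Origin: bench level under the ram's axis; local x to its back, y to its left, z up. Base x -80 to +135, y +-150, 20 mm high; gib bars at x +-41 to +-63, top z 38. Column x 68 to 128, y +-31; head x -32 to 128, y +-28, z 118 to 195, lever above. Nothing is over the shuttle beyond |y| = 31 mm.
- shuttle (a joint): Aluminium die shuttle, 290 mm (y) x 78 mm, top z 37.5 mm: two die seats 100 mm apart, an upturned plate at each end. Value in m along press +y: 0 mid-way (start), stops at +-0.05. At -0.05 the left (+y) seat is under the ram, at +0.05 the right one. Pushes with 4 to 8 N, no spring, stays where left. At a stop its outgoing end is 200 mm from the ram axis.
- plate_left (a point): Point on the outer face (looking to press +y) of the shuttle's left end plate, 150 mm from the shuttle's middle, z = 55 mm. Plate 70 mm wide along press x, 8 mm thick, z 22 to 69 mm. Pushing here moves the shuttle to press -y. Moves with the shuttle.
- plate_right (a point): The same on the outer face of the right (local -y) push plate; the face looks to local -y, and pushing on it moves the shuttle to local +y.
- ram_axis (a point): Fixed point of the press on the ram's vertical axis, 64 mm above the bench: where the loaded die must stand in plan.
- ram: Steel ram, round punch 33 mm across, under the head. Origin: centre of the punch's lower face, z = 92 mm with the lever up. Goes down 39 mm per rad of lever and meets the button at z = 64 mm. 1 N on the lever's ball beyond its spring force gives about 5.5 N at the punch.
- lever (a joint): Hand lever, rad: 0 is up (points to press -x, 22 degrees above level); grows as the ball goes down, limit 0.95. With the loaded die under the ram it stops firm at about 0.73. A spring lifts it back to 0 within 0.5 s when let go, pushing up on the ball with about 5 to 7 N as it is pressed down slowly.
- lever_ball (a point): Centre of the red ball knob, 38 mm across, on the lever's end, 220 mm from the pivot; z = 317 mm with the lever up, about 160 mm pressed. Free from above. Moves on an arc in the press's x-z plane about lever_pivot.
- lever_pivot (a point): Lever's pivot axis (along local y), fixed at local x +40 mm, y 0, z 235 mm of the press.
- die_loaded: Dark steel cylinder 40 mm across, brass band, with a bright blue covered button (29 mm) standing 4 mm proud on top; 36 mm high in all. Origin: centre of its underside, z = 27.5 mm seated. Loose in a 10 mm deep seat of the shuttle (under 1 mm play), rides with it; left or right seat at random.
- die_empty: Empty die: the same dark cylinder with a brass band, 32 mm high, with a plain black top. In the other seat. Origin: centre of its underside.
- shell_tray: Bystander: loose cardboard tray of button shells, 130 x 170 x 40 mm. Origin: centre of its underside.
- shears: Bystander: tailor's shears lying flat, steel blades and black handles, about 230 mm long, 14 mm high. Origin: under the middle; blades to its +x.
- thread_spool: Bystander: upright wooden spool of blue thread, 34 mm across, 52 mm high, in front of the press. Origin: centre of its underside.
- die_ring: Bystander: steel ring, 48 mm across, 26 mm high, in front of the press. Origin: centre of its underside.
- arch_punch: Bystander: dark steel arch punch standing upright, 32 mm across, 100 mm high. Origin: centre of its underside.
- shank_jar: Bystander: glass jar with a steel cap and a paper label, 68 mm across, 85 mm high. Origin: centre of its underside.
- shell_0: Bystander: loose steel button shell lying on the bench, 28 mm across, 7 mm high. Origin: centre of its underside.
- shell_1: Bystander: another loose steel button shell, the same.

How it is judged (in metres and radians):
On the way, in this order (a step that is already met when the one before it is completed fails the run):
1. the shuttle is fully home at its stop with the loaded die under the ram (horizontal distance between die_loaded and ram_axis below 0.004 m and (value of joint shuttle above 0.0475 m or value of joint shuttle below -0.0475 m) and value of joint lever below 0.2 rad), for 0.2 s.
2. the lever is pressed down until the ram closes firmly on the button (more than 15 N) (horizontal distance between die_loaded and ram_axis below 0.004 m and (value of joint shuttle above 0.0475 m or value of joint shuttle below -0.0475 m) and contact force between ram and die_loaded above 15 N), for 0.2 s.
At the end, for the whole second after the job is handed in: The shuttle is within 2.5 mm of its stop with the loaded die within 4 mm (in plan) of the ram's axis; the lever is back up (within 0.06 rad); both dies sit upright in their seats (not more than about 5 mm raised, not tilted more than 0.08 rad), at rest (horizontal distance between die_loaded and ram_axis below 0.004 m and (value of joint shuttle above 0.0475 m or value of joint shuttle below -0.0475 m) and value of joint lever below 0.06 rad and height (world z) of each of die_loaded, die_empty below 0.032 m and angle between each of die_loaded, die_empty's own z axis and vertical below 0.08 rad and linear speed of die_loaded below 0.02 m/s); the robot touches nothing.
It fails at once if the lever is pressed (beyond 0.3 rad) while the loaded die is not home under the ram (value of joint lever above 0.3 rad and not (horizontal distance between die_loaded and ram_axis below 0.004 m and (value of joint shuttle above 0.0475 m or value of joint shuttle below -0.0475 m))).
It fails at once if a die is lifted or knocked out of its seat (height (world z) of any of die_loaded, die_empty above 0.036 m or angle between any of die_loaded, die_empty's own z axis and vertical above 0.35 rad).
It fails at once if a die is pushed or gripped directly (over 3 N from the fingers) (contact force between the fingers and die_loaded above 3 N or contact force between the fingers and die_empty above 3 N).
It fails at once if a bystander (tray, shears, spool, ring, punch, jar, loose shells) is carried off or knocked away: moved more than 30 mm (distance of any of shell_tray, shears, thread_spool, die_ring, arch_punch, shank_jar, shell_0, shell_1 from where it was at the start of the episode above 0.03 m).
It also fails if it takes over 61 s, if anything falls off the work surface, if the arm or the gripper's body presses on something with over 40 N, if the wrist force passes 120 N, or if a joint passes its speed limit or range.

## Working session

There is one attempt and no reset: what is moved stays moved. The work goes in short steps, Python scripts to look and compute and a tool call to move; the robot and the scene stay as the last step left them, time stands still between calls to the robot, and variables do not carry over. Pictures are saved under pics/ and viewed, at most 10 in all, crops included, and the job is handed in when it is done.

Besides the shell and the picture viewer there is one more tool, called after "Request:" as name(argument=value, ...), one argument or row to a line, values as JSON. drive_tool: Moves the arm, as the interface text tells. Its arguments: {"type":"object","properties":{"moves":{"type":"array","items":{"type":"array","items":{"type":"array","items":{"type":"number","minimum":-1,"maximum":1}}}},"grip_force":{"type":"number"}},"required":["moves"]}

```bash
mkdir -p pics
cat > h.py <<'E'
import numpy as np, cv2
from plant import arm
def ray(name,u,v):
    c=arm.camera_info(name);K=np.array(c["intrinsics"]);k1=c["k1"]
    d=np.array([(u-K[0,2])/K[0,0],(v-K[1,2])/K[1,1]]);s=d.copy()
    for _ in range(20): s=d/(1+k1*(s@s))
    R=np.array(c["rotation"]); 
    if R.shape!=(3,3): R=cv2.Rodrigues(R)[0]
    return np.array(c["xyz"],float),R@np.array([s[0],s[1],1])
def plane(name,u,v,z):
    o,d=ray(name,u,v);return o+d*(z-o[2])/d[2]
def project(name,p):
    c=arm.camera_info(name);K=np.array(c["intrinsics"]);R=np.array(c["rotation"])
    if R.shape!=(3,3): R=cv2.Rodrigues(R)[0]
    q=R.T@(np.array(p,float)-np.array(c["xyz"]));s=q[:2]/q[2];s=s*(1+c["k1"]*(s@s))
    return K[0,0]*s[0]+K[0,2],K[1,1]*s[1]+K[1,2]
def snap(name,f):
    im=cv2.cvtColor(arm.camera(name),cv2.COLOR_RGB2BGR);cv2.imwrite(f,im);return im
E
python3 - <<'E'
from h import *
for n in("top","scene"):
    snap(n,f"pics/{n}0.png");c=arm.camera_info(n);print(n,c["xyz"],c["rotation"],c["intrinsics"],c["k1"])
o=arm.observe();print(o["tool_pos"],o["ee_rot"],o["time"])
R=cv2.Rodrigues(np.array(o["ee_rot"]))[0];print(R.round(3))
E
```

```text
top [ 325.89303912   48.95507358 1268.24358948] [-2.12356872  2.14976832 -0.20742774] [[412.83165529   0.         318.90375187]
 [  0.         412.83165529 196.92473582]
 [  0.           0.           1.        ]] -0.10510522141381036
scene [1181.87677188  773.08156196  926.49919744] [-0.82972255 -2.41125932  1.20809517] [[482.40391076   0.         321.81489514]
 [  0.         482.40391076 198.95893503]
 [  0.           0.           1.        ]] -0.08124707553749588
[ 215.28199822 -533.15041182  404.18029696] [-3.08290053e+00 -5.99071448e-01  1.26594495e-04] 0.1
[[ 0.927  0.374 -0.   ]
 [ 0.375 -0.927  0.001]
 [ 0.    -0.001 -1.   ]]
```

View pics/top0.png

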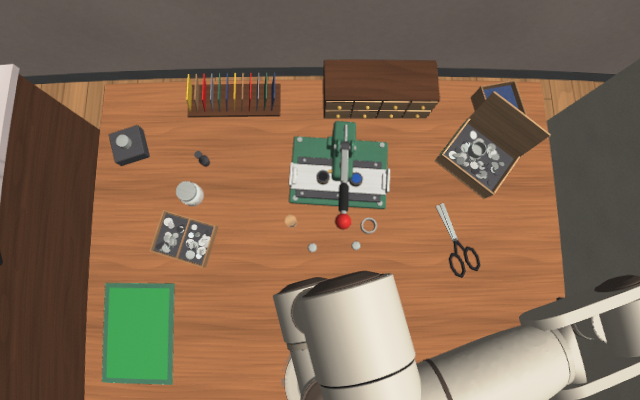

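View pics/scene0.png

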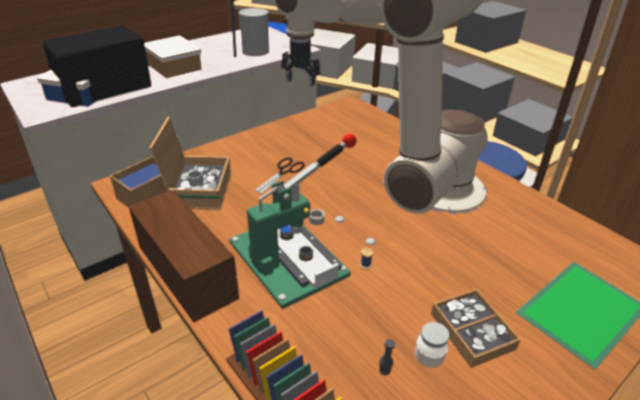

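The top view shows the press at about (340,172). The blue button is at (357,180), in the right (-y) seat; the empty die is at (323,178), the ball at (344,222) and the right end plate near (387,180). So I push the right plate towards press +y.

Run:
```python
from h import *
im=cv2.imread("pics/top0.png");h=cv2.cvtColor(im,cv2.COLOR_BGR2HSV)
def comp(lo,hi,roi):
    m=cv2.inRange(h,lo,hi);r=np.zeros_like(m);x0,y0,x1,y1=roi;r[y0:y1,x0:x1]=m[y0:y1,x0:x1];return r
def cen(m):
    n,l,s,c=cv2.connectedComponentsWithStats(m);i=1+np.argmax(s[1:,4]);return c[i],s[i]
b,s=cen(comp((105,120,60),(130,255,255),(335,165,375,200)));print("blue",b,s,plane("top",*b,63.5))
r,s=cen(comp((0,150,100),(8,255,255),(325,205,365,235)));print("ball",r,s,plane("top",*r,317))
k,s=cen(comp((0,0,0),(179,255,45),(312,168,333,192)));print("black",k,s,plane("top",*k,59.5))
g=comp((65,60,30),(90,255,255),(280,120,400,215))
p=cv2.findNonZero(g).reshape(-1,2);p=p[(p[:,1]>150)|(p[:,0]<330)|(p[:,0]>358)]
print("base",cv2.boxPoints(cv2.minAreaRect(p)))
for c in cv2.boxPoints(cv2.minAreaRect(p)): print(plane("top",*c,20).round(1))
# scene ball for cross check
s2=cv2.imread("pics/scene0.png");h2=cv2.cvtColor(s2,cv2.COLOR_BGR2HSV);m=cv2.inRange(h2,(0,150,100),(8,255,255));m[:,:335]=0;m[:,365:]=0;m[160:]=0
q,s=cen(m);print("sceneball",q,plane("scene",*q,317))
o1,d1=ray("top",*r);o2,d2=ray("scene",*q);A=np.c_[d1,-d2];t=np.linalg.lstsq(A,o2-o1,rcond=None)[0];print(o1+d1*t[0],o2+d2*t[1])
cv2.imwrite("pics/crop.png",cv2.resize(im[110:260,270:410],None,fx=4,fy=4,interpolation=cv2.INTER_CUBIC))
```

```text
blue [355.97014925 177.91044776] [352 174   9   9  67] [597.44641797 -85.01647365  63.5       ]
ball [343.54973822 221.        ] [336 214  16  16 191] [438.18484195 -24.90711128 317.        ]
black [322.56818182 175.95454545] [319 173   8   7  44] [605.32896957  14.91694489  59.5       ]
base [[289.2187  202.11087]
 [293.5669  134.71399]
 [388.81555 140.85907]
 [384.46735 208.25595]]
[533.4 117.2  20. ]
[749.2 103.5  20. ]
[ 726.8 -198.3   20. ]
[ 511.  -174.9   20. ]
sceneball [349.19310345 139.33793103] [433.91199363 -26.34896026 317.        ]
[437.88975304 -24.71301063 319.49975003] [436.67829022 -23.39232114 319.25419111]
```

View pics/crop.png

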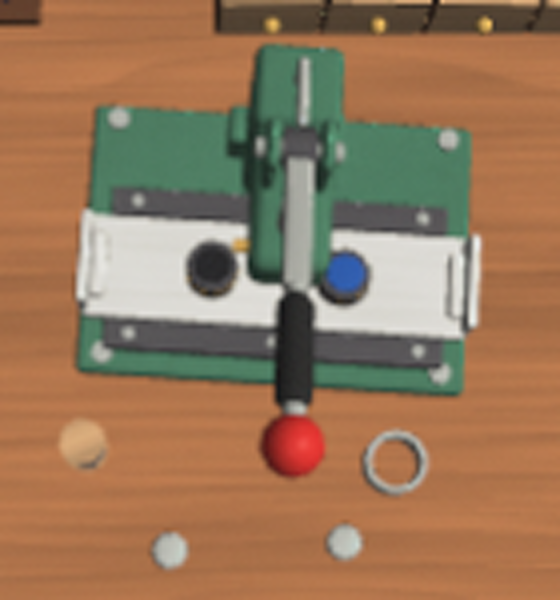

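Request:
drive_tool(
  moves=[
    [[-1,0.35,-0.1,0,0.08],[-1,0.7,-0.2,0,0.16],[-1,1,-0.3,0,0.232],[-1,1,-0.3,0,0.232],[-1,1,-0.3,0,0.232]],
  ],
  grip_force=40,
)

```text
time: 0.72
tool_pos: [312.9, -455.0, 404.5]
ee_rot: [-3.139, 0.123, 0.001]
contact_force: [0.6, 0.1, -0.4]
finger_gap: -0.003
finger_force: 0.0
```

Request:
drive_tool(
  moves=[
    [[-1,0.33,-0.33,0,0],[-1,0.67,-0.67,0,0],[-1,1,-1,0,0],[-1,1,-1,0,0],[-1,1,-1,0,0]],
  ],
)

```text
time: 1.35
tool_pos: [441.8, -345.6, 404.4]
ee_rot: [-3.139, 0.125, 0.001]
contact_force: [-0.8, -0.1, 0.2]
finger_gap: 0.004
finger_force: 0.0
```

Request:
drive_tool(
  moves=[
    [[-1,0.33,-0.3,0,0],[-1,0.67,-0.6,0,0],[-1,1,-0.9,0,0],[-1,1,-0.9,0,0],[-1,1,-0.9,0,0]],
  ],
)

```text
time: 1.98
tool_pos: [569.9, -248.2, 404.4]
ee_rot: [3.139, -0.128, -0.001]
contact_force: [0.1, -0.2, 0.5]
finger_gap: 0.002
finger_force: 0.0
```

Run:
```python
from h import *
im=snap("scene","pics/s1.png");t=snap("top","pics/t1.png")
cv2.imwrite("pics/v1.png",np.vstack([im[60:310,150:550],t[90:290,200:600]]))
```

```text
(no output)
```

View pics/v1.png

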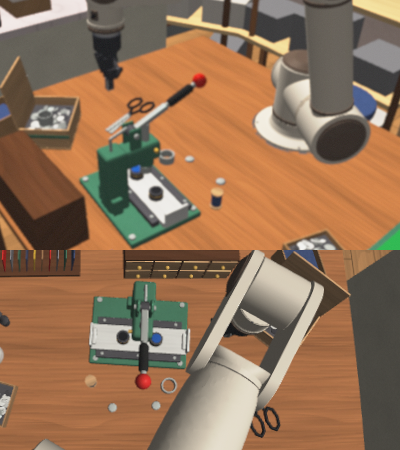

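The tool is right of the press with the arm further right, and the ball is clear. I'll descend beside the right plate and check clearance.

Request:
drive_tool(
  moves=[
    [[-1,0.1,-0.12,0.3,0],[-1,0.13,-0.15,0.6,0],[-1,0.13,-0.15,1,0],[-1,0.13,-0.15,1,0]],
  ],
)

```text
time: 2.58
tool_pos: [586.3, -230.8, 281.9]
ee_rot: [-3.137, 0.128, 0.008]
contact_force: [-0.3, 0.4, -0.3]
finger_gap: 0.002
finger_force: 0.0
```

Request:
drive_tool(
  moves=[
    [[-1,0,0,0.2,0],[-1,0,0,0.4,0],[-1,0,0,0.5,0],[-1,0,0,0.5,0]],
  ],
)

```text
time: 3.08
tool_pos: [587.5, -230.6, 225.6]
ee_rot: [3.139, -0.127, 0.001]
contact_force: [-0.2, 0.4, 0.5]
finger_gap: -0.0
finger_force: 0.0
```

Run:
```python
from h import *
im=snap("scene","pics/s2.png");t=snap("top","pics/t2.png")
o=arm.observe();print(o["qpos"],o["tool_pos"],o["contact_force"])
cv2.imwrite("pics/v2.png",np.vstack([cv2.resize(im[80:260,200:500],None,fx=1.67,fy=1.67),cv2.resize(t[110:290,270:570],None,fx=1.67,fy=1.67)]))
```

```text
[-4.95614915e-01  3.79555169e-01  1.52196988e+00  9.04573899e-05
  1.23848628e+00  1.15559865e+00] [ 587.79752324 -230.45710626  226.23349517] [-0.38055078  0.49692349  0.59924608]
```

View pics/v2.png

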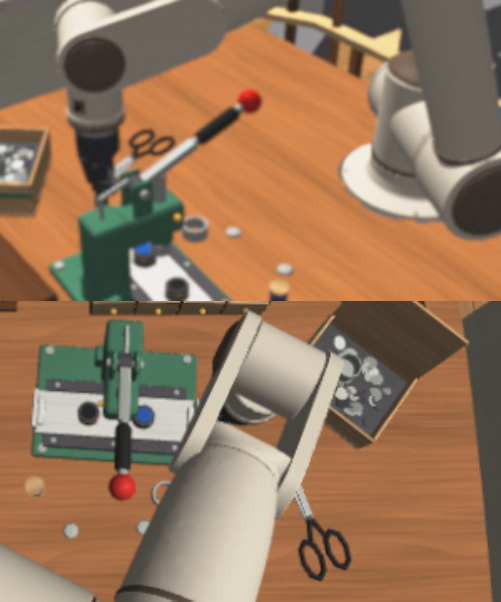

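Scene and top views show the tool beside the right plate. The forearm would pass close to the ball if I push with shut fingers. I'll open the fingers and push with the leading finger, which keeps the arm about 40 mm further away.

Request:
drive_tool(
  moves=[
    [[-1,0,0.27,0,0],[1,0,0.27,0,0],[1,0,0.27,0.1,0],[1,0,0.27,0.16,0],[1,0,0.27,0.16,0],[1,0,0.27,0.16,0],[1,0,0.27,0.16,0],[1,0,0.27,0.16,0]],
  ],
)

```text
time: 4.18
tool_pos: [585.0, -262.4, 205.7]
ee_rot: [3.139, -0.126, 0.0]
contact_force: [0.8, 0.3, -0.0]
finger_gap: 1.002
finger_force: 0.0
```

Run:
```python
from h import *
im=snap("scene","pics/s3.png");t=snap("top","pics/t3.png")
o=arm.observe();T=np.array(o["tool_pos"]);q=o["qpos"][0];print(q,T,o["contact_force"],o["finger_gap"])
C=np.array([601.4,-35.05,0]);ex=np.array([.9969,-.0784,0]);ey=np.array([.0784,.9969,0])
print("local",(T-C)@ex,(T-C)@ey)
# J5 disc height: disc lies on fork's left face; vertical plane 70 mm left of arm plane
o1,d=ray("scene",257,119);n=np.array([-np.sin(-.4956),np.cos(-.4956),0])
P=np.array([587.8,-230.5,0])
for w in(50,60,70):
    print(w,o1+d*((P+n*w-o1)@n)/(d@n))
cv2.imwrite("pics/v3.png",np.vstack([cv2.resize(im[80:260,200:500],None,fx=1.67,fy=1.67),cv2.resize(t[110:290,270:570],None,fx=1.67,fy=1.67)]))
```

```text
-0.5417656106919289 [ 584.96921914 -262.40270886  205.60502682] [ 0.04289836  0.42909225 -0.29912362] 1.0000533298414815
local 1.4446069356584879 -227.93608867879928
50 [ 609.64468892 -185.47068188  362.62663844]
60 [ 614.77519071 -176.87652202  367.68219064]
70 [ 619.90569249 -168.28236217  372.73774284]
```

View pics/v3.png

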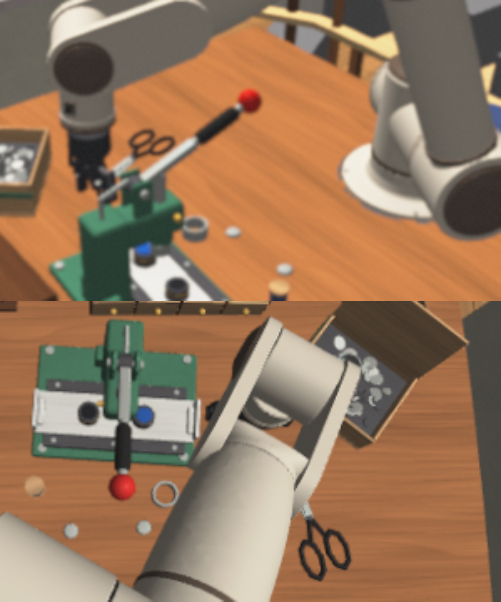

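Fingers are open beside the plate, and the arm is well right of the ball. I'll push.

Request:
drive_tool(
  moves=[
    [[1,0,-0.1,0,0],[1,0,-0.15,0,0],[1,0,-0.2,0,0],[1,0,-0.25,0,0],[1,0,-0.3,0,0],[1,0,-0.35,0,0],[1,0,-0.4,0,0],[1,0,-0.45,0,0],[1,0,-0.5,0,0],[1,0,-0.54,0,0]],
  ],
)

```text
time: 5.52
tool_pos: [590.1, -197.4, 205.5]
ee_rot: [-3.139, 0.126, 0.001]
contact_force: [-2.6, -4.6, 2.1]
finger_gap: 1.0
finger_force: 2.2
```

Request:
drive_tool(
  moves=[
    [[1,0,-0.02,0,0],[1,0,-0.03,0,0],[1,0,-0.04,0,0],[1,0,-0.05,0,0],[1,0,-0.05,0,0]],
  ],
)

```text
time: 6.15
tool_pos: [590.6, -191.8, 205.5]
ee_rot: [-3.139, 0.126, -0.0]
contact_force: [-2.2, -2.0, 0.7]
finger_gap: 1.001
finger_force: 1.2
```

Request:
drive_tool(
  moves=[
    [[1,0,-0.01,0,0],[1,0,-0.02,0,0],[1,0,-0.03,0,0],[1,0,-0.03,0,0]],
  ],
)

```text
time: 6.65
tool_pos: [590.7, -189.8, 205.7]
ee_rot: [3.136, -0.127, 0.0]
contact_force: [-5.2, -20.4, 0.1]
finger_gap: 1.001
finger_force: 10.9
```

Run:
```python
from h import *
o=arm.observe();print(o["tool_pos"],o["contact_force"])
im=snap("top","pics/t4.png");h=cv2.cvtColor(im,cv2.COLOR_BGR2HSV);m=cv2.inRange(h,(105,120,60),(130,255,255));m[:,:325]=0;m[:,375:]=0;m[:165]=0;m[200:]=0
print(cv2.countNonZero(m)); 
k=cv2.inRange(h,(0,0,0),(179,255,45));k[:,:288]=0;k[:,333:]=0;k[:168]=0;k[192:]=0
n,l,s,c=cv2.connectedComponentsWithStats(k);i=1+np.argmax(s[1:,4]);p=plane("top",*c[i],59.5);print(c[i],s[i],p,(p-[605.33,14.92,59.5])@[.0784,.9969,0])
```

```text
[ 590.73281056 -189.77673448  205.7034484 ] [ -5.24934048 -20.43895972   0.12574133]
0
[305.93877551 174.83673469] [302 171   9   8  49] [609.27685838  64.81265591  59.5       ] 50.047422377137465
```

The wrist force rose to 20 N and the empty die moved 50.05 mm, so the shuttle is home. I'll retract and go above the ball.

Request:
drive_tool(
  moves=[
    [[1,0,0.2,0,0],[1,0,0.45,0,0],[1,0,0.45,-0.3,0],[-1,0,0.45,-0.7,0],[-1,0,0.45,-1,0],[-1,0,0.45,-1,0]],
  ],
)

```text
time: 7.45
tool_pos: [586.9, -242.7, 328.6]
ee_rot: [3.138, -0.126, 0.007]
contact_force: [0.6, 0.0, -0.8]
finger_gap: 0.381
finger_force: 0.0
```

Request:
drive_tool(
  moves=[
    [[-1,0,0,-0.3,0],[-1,0,0,-0.7,0],[-1,0,0,-1,0],[-1,0,0,-1,0]],
  ],
)

```text
time: 7.95
tool_pos: [586.7, -242.5, 447.5]
ee_rot: [3.138, -0.126, 0.005]
contact_force: [0.9, -1.0, -0.8]
finger_gap: -0.003
finger_force: 0.0
```

Request:
drive_tool(
  moves=[
    [[-1,0,0,-0.3,0],[-1,0,0,-0.6,0],[-1,0,0,-0.85,0],[-1,0,0,-0.85,0],[-1,0,0,-0.85,0]],
  ],
)

```text
time: 8.57
tool_pos: [587.0, -242.5, 545.4]
ee_rot: [-3.138, 0.126, 0.003]
contact_force: [0.3, -0.3, -0.1]
finger_gap: -0.005
finger_force: 0.0
```

Run:
```python
from h import *
o=arm.observe();T=np.array(o["tool_pos"]);R=cv2.Rodrigues(np.array(o["ee_rot"]))[0]
d=np.array([437.7,-23.3,317])-T;print(T,(R.T@d).round(1),o["contact_force"],o["finger_gap"])
h=cv2.cvtColor(snap("top","pics/t5.png"),cv2.COLOR_BGR2HSV)
k=cv2.inRange(h,(0,0,0),(179,255,45));k[:,:288]=0;k[:,333:]=0;k[:168]=0;k[192:]=0
n,l,s,c=cv2.connectedComponentsWithStats(k);i=1+np.argmax(s[1:,4]);p=plane("top",*c[i],59.5);print((p-[605.33,14.92,59.5])@[.0784,.9969,0])
r=cv2.inRange(h,(0,150,100),(8,255,255));r[:,:325]=0;r[:,365:]=0;r[:205]=0;r[235:]=0;n,l,s,c=cv2.connectedComponentsWithStats(r);print(c,s)
```

```text
[ 586.98364094 -242.53183339  545.38181985] [-165.9 -206.3  229. ] [ 0.34060309 -0.28467895 -0.08437027] -0.00480701161214637
49.81242991849788
[[319.48278854 199.4847157 ]
 [343.74033149 220.98895028]
 [335.         220.        ]] [[     0      0    640    400 255818]
 [   337    214     15     16    181]
 [   335    220      1      1      1]]
```

Request:
drive_tool(
  moves=[
    [[-1,-0.23,-0.29,0,0],[-1,-0.46,-0.58,0,0],[-1,-0.69,-0.86,0,0],[-1,-0.69,-0.86,0,0],[-1,-0.69,-0.86,0,0]],
  ],
)

```text
time: 9.25
tool_pos: [512.6, -132.8, 546.7]
ee_rot: [-3.139, 0.126, 0.001]
contact_force: [0.8, -0.6, 0.5]
finger_gap: 0.005
finger_force: 0.0
```

Request:
drive_tool(
  moves=[
    [[-1,-0.23,-0.29,0,0],[-1,-0.46,-0.58,0,0],[-1,-0.69,-0.86,0,0],[-1,-0.69,-0.86,0,0],[-1,-0.69,-0.86,0,0]],
  ],
)

```text
time: 9.88
tool_pos: [438.8, -23.7, 547.0]
ee_rot: [-3.139, 0.126, 0.001]
contact_force: [1.2, -0.2, -0.7]
finger_gap: -0.005
finger_force: 0.0
```

Run:
```python
from h import *
o=arm.observe();T=np.array(o["tool_pos"]);R=cv2.Rodrigues(np.array(o["ee_rot"]))[0]
d=np.array([437.7,-23.3,317])-T;print(T,(R.T@d).round(1),o["contact_force"])
im=snap("scene","pics/s6.png")
cv2.imwrite("pics/v6.png",cv2.resize(im[40:290,200:480],None,fx=2,fy=2))
```

```text
[438.82108257 -23.711417   546.97299229] [ -1.   -0.3 230. ] [ 1.18291716 -0.23539344 -0.66471714]
```

View pics/v6.png

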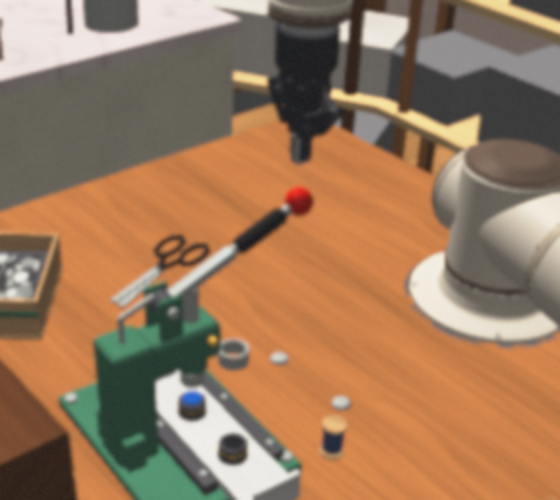

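The image shows the blue die under the ram and the fingertips directly above the red ball (about (300,200) in the crop). I'll press along the arc.

Request:
drive_tool(
  moves=[
    [[-1,0,0,0.2,0],[-1,0,0,0.28,0],[-1,-0.01,0,0.34,0],[-1,-0.03,0,0.4,0],[-1,-0.06,0,0.5,0],[-1,-0.09,0,0.6,0],[-1,-0.11,0,0.7,0],[-1,-0.12,0,0.8,0],[-1,-0.13,0,0.9,0],[-1,-0.13,0,0.95,0],[-1,-0.13,0,0.95,0]],
  ],
)

```text
time: 11.3
tool_pos: [422.4, -21.8, 433.7]
ee_rot: [-3.139, 0.126, -0.0]
contact_force: [-2.9, 0.5, 6.0]
finger_gap: 0.001
finger_force: 2.7
```

Request:
drive_tool(
  moves=[
    [[-1,0,0,0.1,0],[-1,0.01,0,0.2,0],[-1,0.02,0,0.3,0],[-1,0.04,0,0.4,0],[-1,0.06,0,0.5,0],[-1,0.08,0,0.58,0],[-1,0.09,0,0.63,0],[-1,0.09,0,0.63,0]],
  ],
)

```text
time: 12.3
tool_pos: [433.5, -22.7, 358.3]
ee_rot: [-3.139, 0.126, -0.001]
contact_force: [-2.4, -0.1, 6.8]
finger_gap: 0.0
finger_force: 3.6
```

Request:
drive_tool(
  moves=[
    [[-1,0.01,0,0.02,0],[-1,0.01,0,0.04,0],[-1,0.01,0,0.04,0]],
  ],
)

```text
time: 12.68
tool_pos: [434.9, -22.8, 354.0]
ee_rot: [3.139, -0.126, 0.003]
contact_force: [-0.1, 0.4, 7.6]
finger_gap: 0.005
finger_force: 4.1
```

Request:
drive_tool(
  moves=[
    [[-1,0,0,0.01,0],[-1,0,0,0.02,0],[-1,0,0,0.02,0],[-1,0,0,0.02,0]],
  ],
)

```text
time: 13.18
tool_pos: [435.1, -22.9, 352.1]
ee_rot: [3.139, -0.126, 0.005]
contact_force: [3.2, 0.7, 9.5]
finger_gap: -0.0
finger_force: 5.1
```

Request:
drive_tool(
  moves=[
    [[-1,0,0,0.01,0],[-1,0,0,0.02,0],[-1,0,0,0.02,0],[-1,0,0,0.02,0]],
  ],
)

```text
time: 13.68
tool_pos: [435.2, -22.9, 350.5]
ee_rot: [3.139, -0.126, 0.008]
contact_force: [1.8, 0.8, 19.3]
finger_gap: 0.001
finger_force: 10.1
```

Request:
drive_tool(
  moves=[
    [[-1,0,0,0.01,0],[-1,0,0,0.02,0],[-1,0,0,0.02,0],[-1,0,0,0.02,0],[-1,0,0,0.02,0],[-1,0,0,0.02,0],[-1,0,0,0.02,0],[-1,0,0,0.02,0]],
  ],
)

```text
time: 14.68
tool_pos: [435.4, -22.9, 349.0]
ee_rot: [3.138, -0.126, 0.01]
contact_force: [0.6, 1.8, 30.8]
finger_gap: 0.002
finger_force: 15.2
```

Firm at 31 N and held for 1 s. I'll let the lever up slowly.

Request:
drive_tool(
  moves=[
    [[-1,0,0,-0.1,0],[-1,-0.03,0,-0.2,0],[-1,-0.05,0,-0.3,0],[-1,-0.07,0,-0.4,0],[-1,-0.08,0,-0.5,0],[-1,-0.1,0,-0.6,0],[-1,-0.1,0,-0.7,0],[-1,-0.1,0,-0.8,0]],
  ],
)

```text
time: 15.68
tool_pos: [422.7, -21.8, 442.9]
ee_rot: [-3.139, 0.126, -0.001]
contact_force: [2.6, -0.2, 3.7]
finger_gap: 0.002
finger_force: 2.0
```

Request:
drive_tool(
  moves=[
    [[-1,0.01,0,-0.1,0],[-1,0.02,0,-0.2,0],[-1,0.04,0,-0.3,0],[-1,0.06,0,-0.4,0],[-1,0.09,0,-0.5,0],[-1,0.11,0,-0.57,0],[-1,0.11,0,-0.7,0],[-1,0.11,0,-1,0],[-1,0.11,0,-1,0]],
  ],
)

```text
time: 16.8
tool_pos: [435.4, -22.8, 564.5]
ee_rot: [3.139, -0.126, 0.005]
contact_force: [0.5, -0.3, -0.5]
finger_gap: 0.003
finger_force: 0.0
```

Request:
drive_tool(
  moves=[
    [[-1,-0.3,0.4,-0.3,0],[-1,-0.6,0.8,-0.3,0],[-1,-0.6,1,-0.3,0],[-1,-0.6,1,-0.3,0],[-1,-0.6,1,-0.3,0]],
  ],
)

```text
time: 17.42
tool_pos: [354.4, -136.5, 597.7]
ee_rot: [-3.138, 0.126, 0.001]
contact_force: [-0.2, 1.3, -1.5]
finger_gap: 0.003
finger_force: 0.0
```

Run:
```python
from h import *
o=arm.observe();print(o["tool_pos"],o["contact_force"])
im=snap("scene","pics/s7.png");h2=cv2.cvtColor(im,cv2.COLOR_BGR2HSV);m=cv2.inRange(h2,(0,150,100),(8,255,255));m[:,:335]=0;m[:,365:]=0;m[160:]=0
n,l,s,c=cv2.connectedComponentsWithStats(m);print(c[1:],"start 349.19,139.34")
cv2.imwrite("pics/v7.png",np.vstack([cv2.resize(im[80:290,200:480],None,fx=1.4,fy=1.4),cv2.resize(snap("top","pics/t7.png")[110:290,150:510],None,fx=1.088889,fy=1.4)]))
```

```text
[ 354.41731725 -136.48521856  597.67999084] [-0.18357474  1.3116611  -1.47561195]
[[349.21985816 139.28368794]] start 349.19,139.34
```

View pics/v7.png

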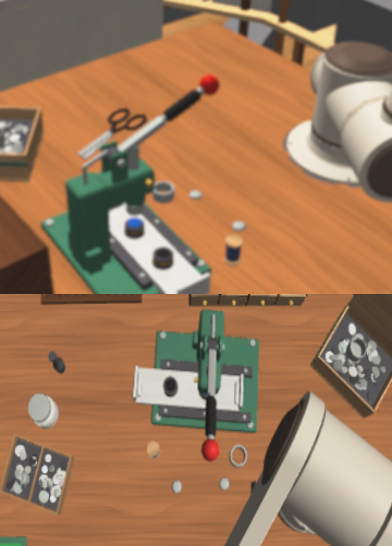

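The lever ball is back at its starting pixel (349.2,139.3). The shuttle is home with the blue die under the ram, and the bystanders are undisturbed.

```bash
python3 -c "
from plant import arm
print(arm.finish_job())"
```

```text
the job is handed in; nothing more can be done
None
```

I pushed the shuttle home with the blue-button die under the ram, pressed the lever to about 31 N and held it for 1 s, let it come fully back up, and handed in the job; the judge returned no verdict.

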